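Check-weigh part-used solder spools on an arrested beam balance

ROBOT

A 7-joint arm with a two-finger parallel gripper is mounted at the origin on the work surface. World frame = base frame: x ahead of the robot, y to its left, z up, the work surface at z = 0. Lengths are in m, angles in rad, forces in N, time in s.
With the tool pointing down it reaches from about 0.4 to 0.875 m from the base axis. Payload 6.5 kg.
Tool frame: the origin (TCP) lies on the centre line of the jaws, within the pads' length; the fingertips stand 25 mm ahead of it and the grasp point (between the pads) lies 6 mm ahead of it (robot.tip_extent is the distance from the TCP to the fingertips, in m); z points along the fingers, y is the line along which they close (so a half turn about z gives the same grasp; the last joint's range is limited). The gripper opens to 85 mm and grips with 20 to 120 N. Pads are 22 mm wide; open, the fingers measure 114 mm over their backs; the gripper's body (76 mm by 85 mm) begins 54 mm behind the grasp point. The pads swing forward as they close: fully open they stand 13 mm farther back than shut.
Start: joints at [-1.333, 0.536, -0.004, 1.538, 0.003, 1.067, -0.071], TCP at [0.194, 0.62, 0.256] pointing down, gripper open.
Joint ranges: [-2.7, 2.7], [-0.37, 2.16], [-1.27, 1.26], [0.24, 2.4], [-1.31, 4.45], [0.19, 1.91], [-2.76, 2.76]. Speed limits (rad/s): [2.39, 2.39, 3.14, 3.14, 3.14, 3.14, 3.14].

INTERFACE

Orientations are given as a unit quaternion [w, x, y, z].
In Python, from rig import robot gives the robot as it stands.
- The arm moves only by the tool move_arm, never from a script. Its argument "plan" is a list of rows, each a list of 2 entries, a list of its own where there are three numbers: the shift along the tool's x, y, z scaled (see below), then the turn about the tool's z scaled (see below). In form: [[[dx, dy, dz], roll], ...]. A call has 1 to 10 rows; each row shifts and turns the commanded pose from where the row before left it, along the tool's axes as they then stand; what a row does not reach is not made up. The controller multiplies each number of a shift by 0.04 m and each number of a turn by 360 degrees. A row lasts 1/10 s, in which the tool goes at most 50 mm and 8.59 degrees, less where a joint would pass 70% of its speed; a pose out of reach is approached as far as the arm can. A call with a number of a shift or a turn outside -1 to 1 is refused whole. A call with a gripper value outside its range is refused whole. "gripper" is the opening, from 0 (shut) to 1 (fully open), set as the call begins (left out, the last holds). The fingers move at their own pace and stop on an object; "squeeze" is the grip in N (left out, the last holds). Time passes only in rows, so rows that do not move let the fingers close. It gives the time, the measured TCP pose, the force, the opening and the grip force at its end, in the units of the state.
- robot.sense(): the state, without advancing time (a new reading comes with each control period).
- robot.get_image(name): name is "side" or "top"; returns a dict with "frame" (420x560x3 uint8, red, green, blue), "fov_y" (degrees; the focal length in pixels is half the picture's height over the tangent of half this angle, whatever the lens; pixels are square), "cx", "cy" (the principal point, pixels), "k1" (the pictures are not rectified: a ray, as slopes to the right and down, at radius r is drawn at 1 + k1 r^2 times it, then the intrinsics apply), "eye" and "orientation" of the camera in the world. Camera axes: x right, y down, z forward; pixel columns grow to the right and rows downward; lengths in m; the calibration is good to about 2 mm. A picture is of the moment at which its call begins. There is no depth.
- robot.sign_off(): hands the job in; it is judged then, once.
The state is a dict: "time": time; "joint_pos": joint angles; "qd": joint speeds; "joint_torque": joint torques, N m; "tcp_pos": TCP position; "eef_rot": TCP orientation; "contact_force": force on the tool from outside, world axes, zero at the start; "ft_torque": the same for the moment, N m; "finger_gap": finger opening in m; "grasp_force": force on a finger pad.
Only numpy, scipy, OpenCV 4.12 (cv2) and the standard library are available. Lean on these libraries where they do the work, as an engineer would, in place of code of your own. Each camera call takes 0.05 s, during which the arm holds its last target. There are 200 camera calls.

TASK

Stand all the part-used solder spools together on the balance pan while the beam is still arrested, then throw the arrest lever fully over so the loaded pan sinks to its stop, and bring the lever fully back so the beam is arrested level again with the spools still on the pan. Then move all the spools into the blue tray, standing upright, and lay the yellow transit bar flat across the two forked posts of the balance, over the beam and about centred. Do not knock over or push aside the flux bottle or the paste jar.

Things in the scene. Friction and masses are not known exactly. Their poses are not given: they have to be found in the camera images.
- balance: Fixed beam balance, grey base 170 (x) by 335 (y) by 20 mm. Origin on the bench under the beam pivot (z 60); x across the beam, away from robot; y along it to the pan. Base y -240 to +95. Cheeks 82 high, 64 over both in x. Beam 24 wide, level top z 67. Brass counterweight 40 by 40 at y -150, top z 76. Arrest lever pivots at (0, -205, 42) about y, shaft r 6, to knob centre 80 mm.
- pan_centre (a point): Centre of the inner floor of the steel load pan on the beam's +y arm; axes of the beam (x across, y along it outwards, z up). Inside 214 (x) by 82 mm (y), rim 10 mm high, 4 mm thick; room for three spools in a row along x, 68 mm apart. When level its floor is 71 mm above the bench and it is 140 mm from the pivot.
- beam (a joint): Beam angle, rad: 0 level, positive = pan down, stops at -0.08 and +0.08. While arrested it stays at 0 within about 0.015. Released with two or more spools on the pan it sinks to +0.08; with one or none the pan rises instead.
- arrest_lever (a joint): Arrest lever, rad: 0 = arrested (leans 0.5 rad towards the balance's -x, the robot's side), 1.0 = released (leans 0.5 rad to +x). Stiff: about 5 to 7 N at the knob moves it, and it stays where it is left. In between, the bearers under the beam are only partly lowered.
- lever_knob (a point): Centre of the red ball knob (r 14 mm) of the arrest lever; moves with the lever. Nearly 112 mm above the bench at either end, 122 mm upright.
- bar_seat (a point): Midway between the two forked posts of the balance, at the height of the seats on which the bar's underside rests (70 mm above the bench); axes of the balance. Posts at x -65 and +65 mm from it, each 20 mm long in x; forks 30 mm wide in y, side walls 12 mm high, 7 mm thick, for the 20 mm wide bar, which lies along x. The level beam passes 3 mm below the seats.
- transit_bar: Loose yellow bar, 170 (x) by 20 (y) by 12 mm, with a black grip block 60 by 20 by 22 mm on its middle (total height 34 mm); 0.22 kg. Origin: centre of its underside, x along it. Starts flat on the bench in front of the balance. Either way round will do.
- spool_a: Part-used solder spool with green flanges, 62 mm diameter, 42 mm high, about 0.25 kg, standing on the bench on its flange; origin: centre of its underside, z up its axis. May be absent.
- spool_b: The same with yellow flanges. May be absent.
- spool_c: The same with orange flanges. May be absent.
- tray_in (a point): Centre of the inner floor (5 mm above the bench) of the blue tray, fixed to the bench: inside 225 mm (x) by 88 mm (y), rim 16 mm above the bench, wall 5 mm. Room for three spools in a row along x, 68 mm apart.
- flux_bottle: White bottle with red cap, 44 mm diameter, 85 mm high; bystander, leave alone. Origin: centre of its underside.
- paste_jar: Grey jar with black lid, 60 mm diameter, 55 mm high; bystander, leave alone. Origin: centre of its underside.
Mind the look-alikes: they are no part of the job. Leave any pink look-alike of the spool_c alone. There is more than one size of the spool_b; the job needs the larger.

How it is judged:
On the way, in this order (a step that is already met when the one before it is completed fails the run):
1. all spools stand on the pan, let go, with the beam arrested (x of spool_a in the frame of pan_centre between -0.088 and 0.088 m and y of spool_a in the frame of pan_centre between -0.022 and 0.022 m and z of spool_a in the frame of pan_centre between -0.01 and 0.01 m and angle between each of spool_a, spool_b, spool_c's own z axis and vertical below 0.2 rad and x of spool_b in the frame of pan_centre between -0.088 and 0.088 m and y of spool_b in the frame of pan_centre between -0.022 and 0.022 m and z of spool_b in the frame of pan_centre between -0.01 and 0.01 m and x of spool_c in the frame of pan_centre between -0.088 and 0.088 m and y of spool_c in the frame of pan_centre between -0.022 and 0.022 m and z of spool_c in the frame of pan_centre between -0.01 and 0.01 m and contact force between the fingers and spool_a below 0.5 N and contact force between the fingers and spool_b below 0.5 N and contact force between the fingers and spool_c below 0.5 N and value of joint arrest_lever below 0.15 rad and value of joint beam between -0.025 and 0.025 rad), for 0.2 s.
2. lever thrown over (above 0.85 rad) and the pan sunk (beam above 0.06 rad), spools on the pan (x of spool_a in the frame of pan_centre between -0.088 and 0.088 m and y of spool_a in the frame of pan_centre between -0.022 and 0.022 m and z of spool_a in the frame of pan_centre between -0.01 and 0.01 m and angle between each of spool_a, spool_b, spool_c's own z axis and vertical below 0.2 rad and x of spool_b in the frame of pan_centre between -0.088 and 0.088 m and y of spool_b in the frame of pan_centre between -0.022 and 0.022 m and z of spool_b in the frame of pan_centre between -0.01 and 0.01 m and x of spool_c in the frame of pan_centre between -0.088 and 0.088 m and y of spool_c in the frame of pan_centre between -0.022 and 0.022 m and z of spool_c in the frame of pan_centre between -0.01 and 0.01 m and value of joint arrest_lever above 0.85 rad and value of joint beam above 0.06 rad), for 0.3 s.
3. lever back (below 0.15 rad) and the beam level again, spools still on the pan (x of spool_a in the frame of pan_centre between -0.088 and 0.088 m and y of spool_a in the frame of pan_centre between -0.022 and 0.022 m and z of spool_a in the frame of pan_centre between -0.01 and 0.01 m and angle between each of spool_a, spool_b, spool_c's own z axis and vertical below 0.2 rad and x of spool_b in the frame of pan_centre between -0.088 and 0.088 m and y of spool_b in the frame of pan_centre between -0.022 and 0.022 m and z of spool_b in the frame of pan_centre between -0.01 and 0.01 m and x of spool_c in the frame of pan_centre between -0.088 and 0.088 m and y of spool_c in the frame of pan_centre between -0.022 and 0.022 m and z of spool_c in the frame of pan_centre between -0.01 and 0.01 m and value of joint arrest_lever below 0.15 rad and value of joint beam between -0.025 and 0.025 rad), for 0.2 s.
At the end, for the whole second after the job is handed in: Each spool upright (0.12 rad) on the floor of the tray; transit bar in both forks (centre within 12 mm along, 9 mm across, 5 mm in height, 0.12 rad of the balance's x); lever below 0.15 rad, beam level within 0.025 rad, all at rest (x of spool_a in the frame of tray_in between -0.09 and 0.09 m and y of spool_a in the frame of tray_in between -0.02 and 0.02 m and z of spool_a in the frame of tray_in between -0.008 and 0.008 m and angle between each of spool_a, spool_b, spool_c's own z axis and vertical below 0.12 rad and x of spool_b in the frame of tray_in between -0.09 and 0.09 m and y of spool_b in the frame of tray_in between -0.02 and 0.02 m and z of spool_b in the frame of tray_in between -0.008 and 0.008 m and x of spool_c in the frame of tray_in between -0.09 and 0.09 m and y of spool_c in the frame of tray_in between -0.02 and 0.02 m and z of spool_c in the frame of tray_in between -0.008 and 0.008 m and x of transit_bar in the frame of bar_seat between -0.012 and 0.012 m and y of transit_bar in the frame of bar_seat between -0.009 and 0.009 m and z of transit_bar in the frame of bar_seat between -0.005 and 0.005 m and angle between the x axis of transit_bar and the x axis of balance, either way round below 0.12 rad and angle between transit_bar's own z axis and vertical below 0.08 rad and value of joint arrest_lever below 0.15 rad and value of joint beam between -0.025 and 0.025 rad and linear speed of each of spool_a, spool_b, spool_c, transit_bar below 0.02 m/s); the robot touches nothing.
It fails at once if a bystander (flux bottle, paste jar) is pushed more than 40 mm or knocked over (distance of any of flux_bottle, paste_jar from where it was at the start of the episode above 0.04 m or angle between any of flux_bottle, paste_jar's own z axis and vertical above 0.6 rad).
Of spool_a, spool_b, spool_c only 2 to 3 are there at a start; the rules pass over those that are not, and their reading is None.
At some moment in a run one of transit_bar may be knocked a few centimetres aside while the robot is not near it.
Once in a run the grip may slacken for a moment while it holds something.
It also fails if it takes over 210 s, if anything falls off the work surface, if the arm or the gripper's body presses on something with over 40 N, if the wrist force passes 120 N, or if a joint passes its speed limit or range.

## Working session

There is one attempt and no reset: what is moved stays moved. The work goes in short steps, Python scripts to look and compute and a tool call to move; the robot and the scene stay as the last step left them, time stands still between calls to the robot, and variables do not carry over. Pictures are saved under pics/ and viewed, at most 14 in all, crops included, and the job is handed in when it is done.

Besides the shell and the picture viewer there is one more tool, called after "Emit:" as name(argument=value, ...), one argument or row to a line, values as JSON. move_arm: Moves the arm, as the interface text tells. Shifts and turns lie within -1 to 1; 1 stands for 0.04 m of shift or 360 degrees of turn. Its arguments: {"type":"object","properties":{"plan":{"type":"array","items":{"type":"array"}},"gripper":{"type":"number"},"squeeze":{"type":"number"}},"required":["plan"]}

```bash
mkdir -p pics; cat > h.py <<'E'
import numpy as np, cv2
from rig import robot
from scipy.spatial.transform import Rotation as R
def rot(q): return R.from_quat([q[1],q[2],q[3],q[0]]).as_matrix()
def cam(n):
    d=robot.get_image(n); h,w=d['frame'].shape[:2]
    d['f']=h/2/np.tan(np.radians(d['fov_y'])/2); d['Rm']=rot(d['orientation']); d['eye']=np.array(d['eye']); return d
def px2w(d,u,v,z):
    a=np.array([(u-d['cx'])/d['f'],(v-d['cy'])/d['f']]); s=a.copy()
    for _ in range(30): s=a/(1+d['k1']*(s@s))
    r=d['Rm']@np.array([s[0],s[1],1]); t=(z-d['eye'][2])/r[2]
    return d['eye']+t*r
def w2px(d,p):
    c=d['Rm'].T@(np.array(p)-d['eye']); s=c[:2]/c[2]; s=s*(1+d['k1']*(s@s))
    return s*d['f']+[d['cx'],d['cy']]
def save(d,fn,crop=None,k=1):
    f=d['frame'][:,:,::-1]
    if crop: f=f[crop[1]:crop[3],crop[0]:crop[2]]
    cv2.imwrite('pics/'+fn,cv2.resize(f,None,fx=k,fy=k,interpolation=cv2.INTER_CUBIC))
E
python3 - <<'E'
from h import *
for n in('top','side'):
    d=cam(n); save(d,n+'1.png',None,1.42); print(n,d['eye'],d['fov_y'],d['cx'],d['cy'],d['k1'],d['Rm'].round(3).tolist())
    import pickle; pickle.dump(d,open(n+'1.pkl','wb'))
s=robot.sense(); print(s)
print(rot(s['eef_rot']).round(3), robot.tip_extent)
E
```

```text
top [0.2565207  0.03572735 1.28295346] 56.269221839532165 277.6162304630579 207.97052395441406 0.02582784623465912 [[-0.005, -0.981, 0.194], [-1.0, 0.007, 0.011], [-0.013, -0.194, -0.981]]
side [ 0.07402558 -0.58639064  0.80632616] 56.35537848648313 275.8018541276265 209.55187327469 0.018808220568861382 [[0.83, -0.363, 0.423], [-0.557, -0.57, 0.604], [0.022, -0.737, -0.675]]
{'time': 0.1, 'joint_pos': array([-1.33321267,  0.53711865, -0.00447733,  1.53878337,  0.00259811,
        1.06729708, -0.07119559]), 'qd': array([-1.56014202e-03, -3.51735643e-03,  5.81314997e-04, -3.79307223e-03,
       -3.45455193e-04,  8.88423808e-04, -9.21568158e-05]), 'joint_torque': array([ 2.40321824e-03, -5.84562957e+01,  1.05184436e+00, -2.59778559e+01,
        1.25942618e-02,  4.64978832e-03, -2.35148246e-05]), 'tcp_pos': array([0.19426361, 0.61972718, 0.25547847]), 'eef_rot': array([-7.30390704e-05,  1.51254773e-01,  9.88494488e-01, -7.96999291e-04]), 'contact_force': array([-0.2532329 , -0.06344625, -0.43006428]), 'ft_torque': array([ 0.03467261,  0.02844241, -0.0238203 ]), 'grasp_force': 0.0, 'finger_gap': 0.0851490604557361}
[[-0.954  0.299 -0.   ]
 [ 0.299  0.954 -0.002]
 [-0.    -0.002 -1.   ]] 0.025
```

View pics/top1.png

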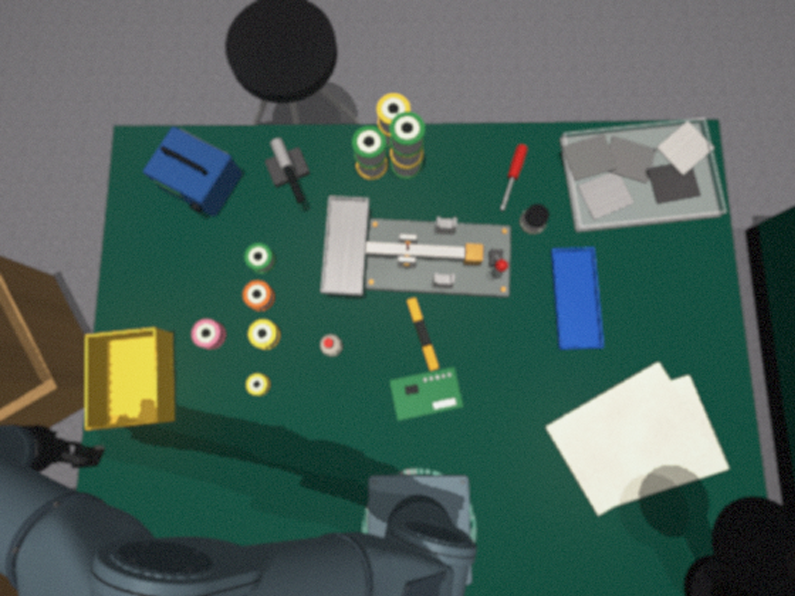

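View pics/side1.png

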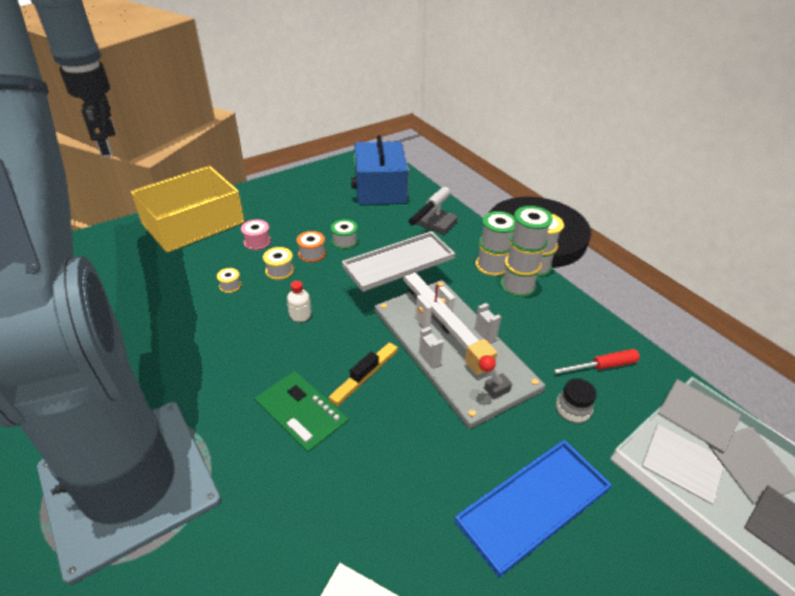

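The top picture shows green (258,256), orange (257,294), large yellow (263,333), bottle (330,345), jar (536,217), bar (423,333), tray (578,298) and lever knob (501,265). Small yellow (257,384) and pink (207,333) are the look-alikes. All three spools are present. Next I'll enlarge it.

```bash
python3 - <<'E'
from h import *; import pickle
d=pickle.load(open('top1.pkl','rb'))
save(d,'c1.png',(130,130,330,280),4); save(d,'c2.png',(220,130,430,285),3.8)
E
```

```text
(no output)
```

View pics/c1.png

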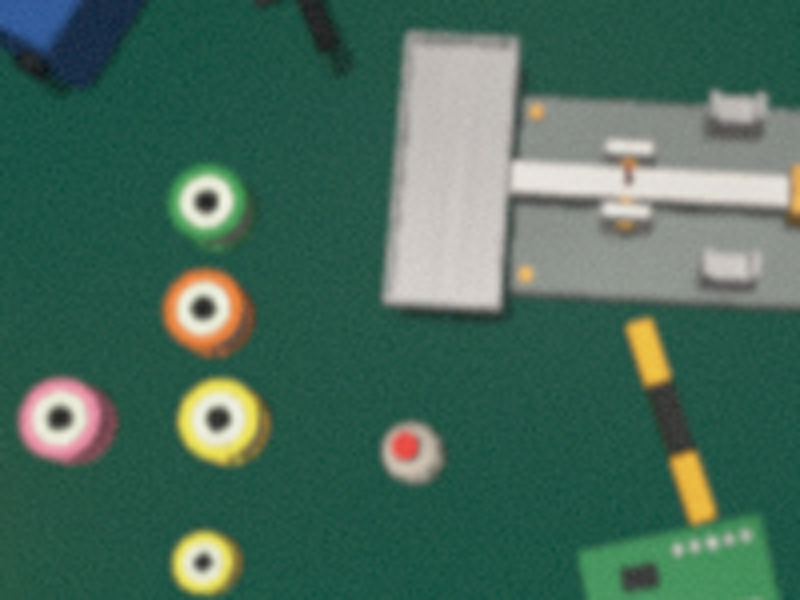

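View pics/c2.png

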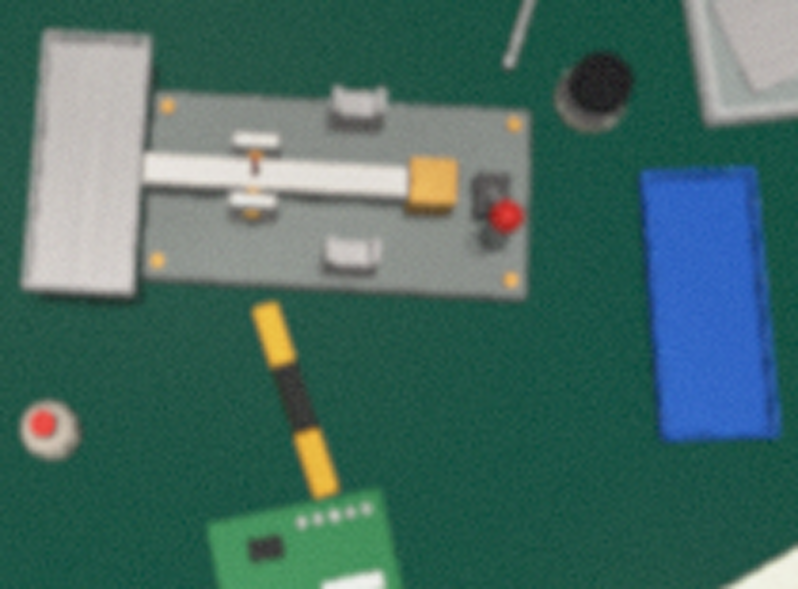

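The crops give spool hole centres in c1 (green 207,202; orange 203,308; yellow 219,419), the pan corners, and the posts and bar. The knob (507,216), the jar and the tray corners are in c2. Now I'll convert these to world positions.

```bash
python3 - <<'E'
from h import *; import pickle
d=pickle.load(open('top1.pkl','rb'))
A=lambda u,v,z:px2w(d,130+(u+.5)/4-.5,130+(v+.5)/4-.5,z)[:2]
B=lambda u,v,z:px2w(d,220+(u+.5)/3.8-.5,130+(v+.5)/3.8-.5,z)[:2]
P=lambda n,x:print(n,(np.array(x)*1000).round(0).tolist())
for n,u,v in(('g',207,202),('o',203,308),('y',219,419),('pink',61,418),('small',204,562)):P(n,A(u,v,.042))
P('gdiam',[A(170,203,.042)-A(247,203,.042)])
pan=np.array([A(405,32,.081),A(519,37,.081),A(502,312,.081),A(384,304,.081)]);P('pan',pan);P('panc',pan.mean(0))
base=np.array([B(158,92,.02),B(530,110,.02),B(526,300,.02),B(147,280,.02)]);P('base',base);
P('screws',[B(167,106,.02),B(515,124,.02),B(512,280,.02),B(157,261,.02)])
P('knob',B(507,216,.118));P('cw',B(433,183,.076))
P('beam',[B(146,167,.067),B(405,181,.067)])
P('posts',[B(359,103,.08),B(352,250,.08)])
P('grip',A(671,419,.034));P('barends',[A(641,322,.012),A(703,522,.012)])
t=np.array([B(641,172,.016),B(755,168,.016),B(779,437,.016),B(662,441,.016)]);P('tray',t);P('trayc',t.mean(0))
P('bottle',A(404,446,.085));P('jar',B(601,83,.055))
E
```

```text
g [597.0, 365.0]
o [509.0, 364.0]
y [419.0, 347.0]
pink [421.0, 473.0]
small [306.0, 354.0]
gdiam [[0.0, 63.0]]
pan [[728.0, 200.0], [723.0, 107.0], [496.0, 120.0], [503.0, 212.0]]
panc [612.0, 160.0]
base [[693.0, 105.0], [673.0, -223.0], [503.0, -212.0], [523.0, 114.0]]
screws [[680.0, 97.0], [660.0, -210.0], [520.0, -201.0], [539.0, 105.0]]
knob [552.0, -181.0]
cw [592.0, -128.0]
beam [[610.0, 112.0], [596.0, -106.0]]
posts [[661.0, -68.0], [534.0, -59.0]]
grip [417.0, -13.0]
barends [[501.0, 10.0], [337.0, -38.0]]
tray [[617.0, -318.0], [619.0, -417.0], [384.0, -420.0], [381.0, -322.0]]
trayc [500.0, -369.0]
bottle [391.0, 194.0]
jar [685.0, -278.0]
```

The sizes agree with the given ones: base origin about (602,18), yaw −0.06, pan (611,158), seat (597,−63), knob (552,−184) and tray (500,−369). I'll align the tool with the world axes, then go to green.

Emit:
move_arm(
  plan=[
    [[0,0,0],-0.0161],
    [[0,0,0],-0.0161],
    [[0,0,0],-0.0161],
    [[-1,-0.63,0],0],
    [[-1,-0.63,0],0],
    [[-1,-0.63,0],0],
    [[-1,-0.63,0],0],
    [[-1,-0.63,0],0],
    [[-1,-0.63,0],0],
    [[-1,-0.63,0],0],
  ],
  gripper=1,
  squeeze=60,
)

```text
time: 1.1
tcp_pos: [0.4756, 0.4423, 0.2559]
eef_rot: [-0.0, 0.0, 1.0, -0.0]
contact_force: [0.2, 0.6, -0.1]
finger_gap: 0.0855
grasp_force: 0.0
```

Emit:
move_arm(
  plan=[
    [[-0.76,-0.48,0],0],
    [[-0.76,-0.48,0],0],
    [[-0.76,-0.48,0],0],
    [[-0.76,-0.48,0],0],
    [[0,0,1],0],
    [[0,0,1],0],
    [[0,0,1],0],
    [[0,0,1],0],
    [[0,0,0.75],0],
    [[0,0,0],0],
  ],
)

```text
time: 2.1
tcp_pos: [0.5924, 0.3647, 0.0608]
eef_rot: [-0.004, 0.0, 1.0, -0.003]
contact_force: [-1.3, -0.3, -0.1]
finger_gap: 0.0857
grasp_force: 0.0
```

```bash
python3 - <<'E'
from h import *
d=cam('side'); save(d,'s2.png',(150,110,350,260),4)
print(robot.tip_extent,robot.sense()['tcp_pos'])
E
```

```text
0.025 [0.59432028 0.36589087 0.06407224]
```

View pics/s2.png

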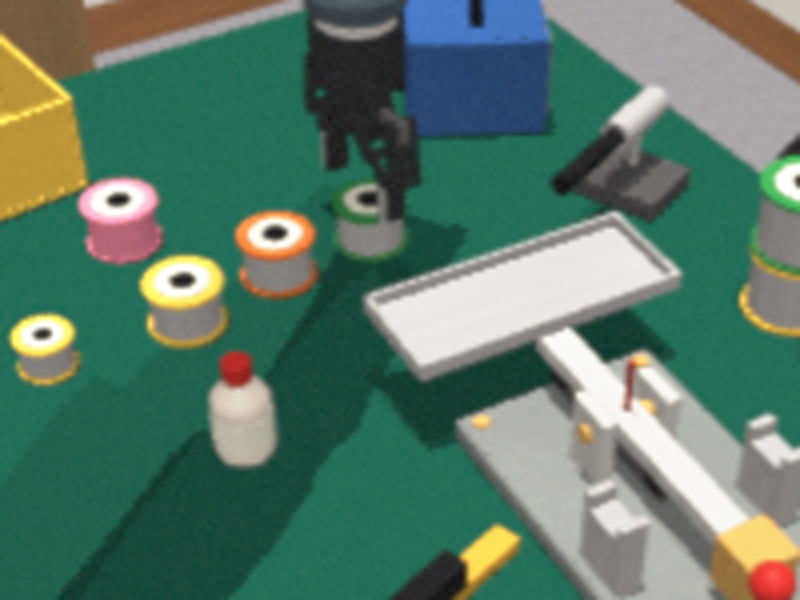

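The crop shows the fingers straddling the green spool (370,215), clear on both sides. Next: descend, then grip and lift.

Emit:
move_arm(
  plan=[
    [[-0.05,0,0.35],0],
    [[0,0,0.35],0],
    [[0,0,0],0],
  ],
)

```text
time: 2.45
tcp_pos: [0.5972, 0.3663, 0.0369]
eef_rot: [-0.001, 0.0, 1.0, -0.001]
contact_force: [-0.6, -1.1, -0.0]
finger_gap: 0.0854
grasp_force: 0.0
```

Emit:
move_arm(
  plan=[
    [[0,0,0],0],
    [[0,0,0],0],
    [[0,0,0],0],
    [[0,0,0],0],
    [[0,0,0],0],
    [[0,0,0],0],
    [[0,0,0],0],
  ],
  gripper=0,
  squeeze=60,
)

```text
time: 3.15
tcp_pos: [0.5988, 0.3672, 0.0395]
eef_rot: [0.001, 0.0, 1.0, 0.0]
contact_force: [-0.1, -1.4, 5.7]
finger_gap: 0.0603
grasp_force: 66.0
```

Emit:
move_arm(
  plan=[
    [[0,0,-0.5],0],
    [[0,0,-1],0],
    [[0,0,-1],0],
    [[0,0,-0.2],0],
    [[-0.34,-0.88,0],0],
    [[-0.34,-0.88,0],0],
    [[-0.34,-0.88,0],0],
    [[-0.34,-0.88,0],0],
    [[-0.34,-0.88,0],0],
    [[-0.34,-0.88,0],0],
  ],
)

```text
time: 4.15
tcp_pos: [0.6792, 0.1542, 0.1462]
eef_rot: [-0.001, 0.0, 1.0, -0.0]
contact_force: [0.4, 0.3, -1.8]
finger_gap: 0.0601
grasp_force: 65.9
```

Emit:
move_arm(
  plan=[
    [[0,0,0],0],
    [[0,0,0],0],
  ],
)

```text
time: 4.35
tcp_pos: [0.6794, 0.154, 0.1461]
eef_rot: [-0.0, 0.002, 1.0, -0.0]
contact_force: [-1.3, 1.4, -1.5]
finger_gap: 0.0604
grasp_force: 65.8
```

```bash
python3 - <<'E'
from h import *
d=cam('side'); save(d,'s3.png',(200,90,400,240),4)
print(robot.sense()['tcp_pos'])
E
```

```text
[0.67882154 0.15623629 0.14609088]
```

View pics/s3.png

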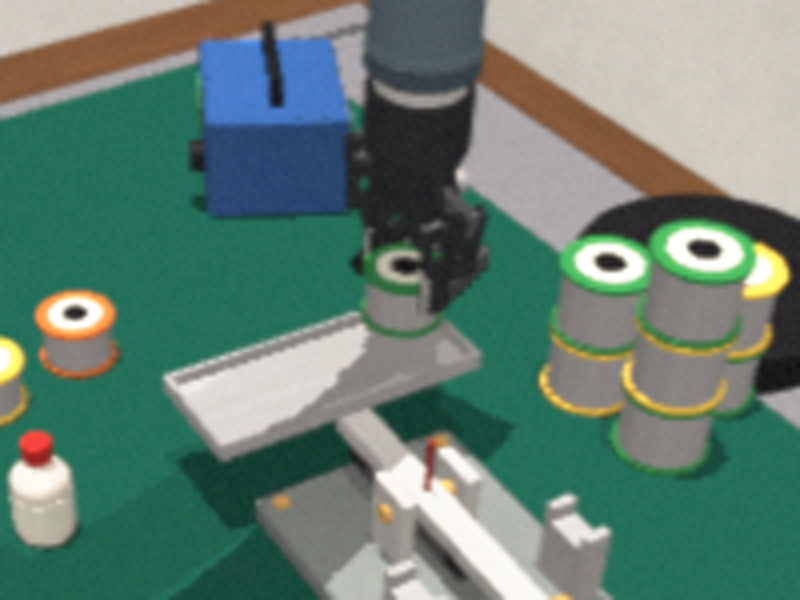

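The green spool is held upright over the far end of the pan (405,300). Lower it.

Emit:
move_arm(
  plan=[
    [[0,0,0.4],0],
    [[0,0,0.3],0],
    [[0,0,0.15],0],
    [[0,0,0.05],0],
    [[0,0,0],0],
  ],
)

```text
time: 4.9
tcp_pos: [0.6786, 0.1567, 0.1104]
eef_rot: [-0.001, -0.0, 1.0, 0.0]
contact_force: [-3.4, 0.2, 2.8]
finger_gap: 0.0604
grasp_force: 66.4
```

Emit:
move_arm(
  plan=[
    [[0,0,0.03],0],
    [[0,0,0],0],
    [[0,0,0],0],
  ],
)

```text
time: 5.2
tcp_pos: [0.6789, 0.1567, 0.1101]
eef_rot: [-0.001, -0.0, 1.0, 0.0]
contact_force: [-6.4, 0.5, 8.7]
finger_gap: 0.0602
grasp_force: 67.5
```

Emit:
move_arm(
  plan=[
    [[0,0,0],0],
    [[0,0,0],0],
    [[0,0,0],0],
    [[0,0,0],0],
    [[0,0,-0.5],0],
    [[0,0,-1],0],
    [[0,0,-1],0],
  ],
  gripper=1,
)

```text
time: 5.9
tcp_pos: [0.679, 0.1555, 0.2094]
eef_rot: [-0.001, 0.0, 1.0, -0.0]
contact_force: [1.0, 0.3, 0.1]
finger_gap: 0.0854
grasp_force: 0.0
```

```bash
python3 - <<'E'
from h import *
d=cam('side'); save(d,'s4.png',(200,90,400,240),4)
print(robot.sense()['tcp_pos'])
E
```

```text
[0.68304294 0.1563991  0.21801922]
```

View pics/s4.png

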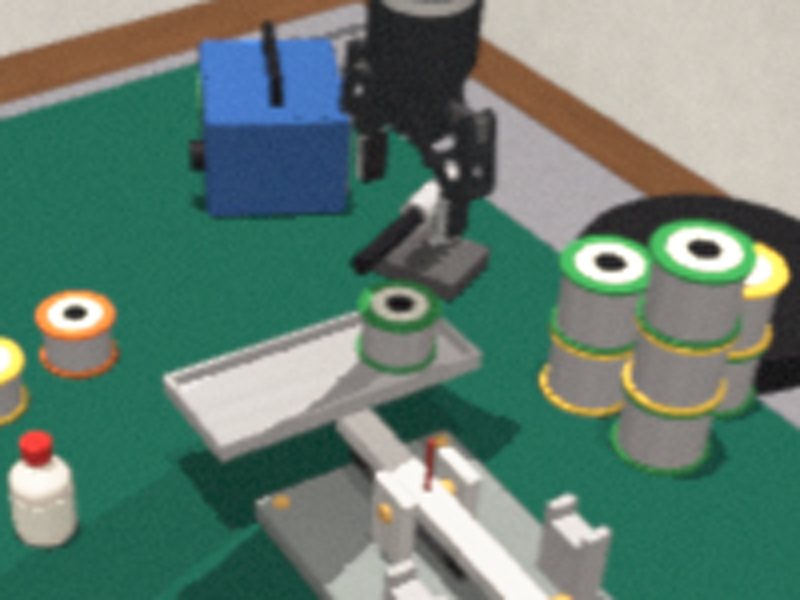

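Green stands in the pan at the far end, upright. Now orange.

Emit:
move_arm(
  plan=[
    [[0.71,0.87,0],0],
    [[0.71,0.87,0],0],
    [[0.71,0.87,0],0],
    [[0.71,0.87,0],0],
    [[0.71,0.87,0],0],
    [[0.71,0.87,0],0],
    [[0,0,1],0],
    [[0,0,1],0],
    [[0,0,1],0],
    [[0,0,0],0],
  ],
)

```text
time: 6.95
tcp_pos: [0.5057, 0.362, 0.0838]
eef_rot: [-0.004, -0.0, 1.0, -0.003]
contact_force: [-0.6, -0.7, -0.4]
finger_gap: 0.0857
grasp_force: 0.0
```

Emit:
move_arm(
  plan=[
    [[0,0,0.6],0],
    [[0,0,0.5],0],
    [[0,0,0.18],0],
    [[0,0,0],0],
    [[0,0,0],0],
  ],
)

```text
time: 7.45
tcp_pos: [0.5101, 0.3652, 0.0395]
eef_rot: [0.001, 0.0, 1.0, 0.001]
contact_force: [-0.4, 0.9, 0.3]
finger_gap: 0.0858
grasp_force: 0.0
```

Emit:
move_arm(
  plan=[
    [[0,0,0],0],
    [[0,0,0],0],
    [[0,0,0],0],
    [[0,0,0],0],
    [[0,0,0],0],
    [[0,0,0],0],
  ],
  gripper=0,
)

```text
time: 8.05
tcp_pos: [0.51, 0.3649, 0.0395]
eef_rot: [0.001, 0.0, 1.0, 0.0]
contact_force: [-1.5, -1.5, 8.0]
finger_gap: 0.0602
grasp_force: 64.1
```

Emit:
move_arm(
  plan=[
    [[0,0,-0.5],0],
    [[0,0,-1],0],
    [[0,0,-1],0],
    [[0,0,-0.2],0],
    [[-0.42,-0.86,0],0],
    [[-0.42,-0.86,0],0],
    [[-0.42,-0.86,0],0],
    [[-0.42,-0.86,0],0],
    [[-0.42,-0.86,0],0],
    [[-0.42,-0.86,0],0],
  ],
)

```text
time: 9.05
tcp_pos: [0.6097, 0.1564, 0.1451]
eef_rot: [-0.001, 0.0, 1.0, -0.0]
contact_force: [0.7, 0.8, -2.6]
finger_gap: 0.0601
grasp_force: 66.3
```

Emit:
move_arm(
  plan=[
    [[0,0,0.4],0],
    [[0,0,0.3],0],
    [[0,0,0.15],0],
    [[0,0,0.05],0],
    [[0,0,0.03],0],
    [[0,0,0],0],
    [[0,0,0],0],
  ],
)

```text
time: 9.75
tcp_pos: [0.608, 0.159, 0.1098]
eef_rot: [-0.002, -0.001, 1.0, -0.0]
contact_force: [-8.5, -3.2, 12.8]
finger_gap: 0.0599
grasp_force: 71.5
```

Emit:
move_arm(
  plan=[
    [[0,0,0],0],
    [[0,0,0],0],
    [[0,0,0],0],
    [[0,0,0],0],
    [[0,0,-0.5],0],
    [[0,0,-1],0],
    [[0,0,-1],0],
    [[0,0,0],0],
    [[0,0,0],0],
  ],
  gripper=1,
)

```text
time: 10.65
tcp_pos: [0.6104, 0.1584, 0.2096]
eef_rot: [0.001, 0.0, 1.0, 0.0]
contact_force: [-0.7, 0.1, -0.8]
finger_gap: 0.0856
grasp_force: 0.0
```

```bash
python3 - <<'E'
from h import *
d=cam('top'); save(d,'t5.png',(150,110,350,260),4)
print(robot.sense()['tcp_pos'])
E
```

```text
[0.60949384 0.15818537 0.20817832]
```

View pics/t5.png

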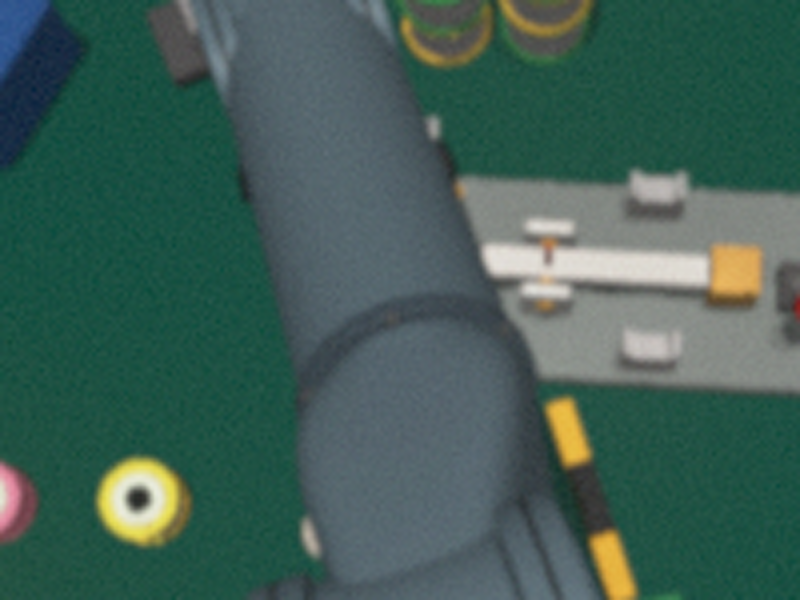

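The arm hides the pan here; yellow (140,498) is untouched. I'll go to yellow.

Emit:
move_arm(
  plan=[
    [[0.79,0.79,0],0],
    [[0.79,0.79,0],0],
    [[0.79,0.79,0],0],
    [[0.79,0.79,0],0],
    [[0.79,0.79,0],0],
    [[0.79,0.77,0],0],
    [[0,0,1],0],
    [[0,0,1],0],
    [[0,0,1],0],
    [[0,0,0],0],
  ],
)

```text
time: 11.7
tcp_pos: [0.4162, 0.3435, 0.0829]
eef_rot: [-0.005, -0.0, 1.0, -0.004]
contact_force: [-0.7, -0.8, 0.8]
finger_gap: 0.0849
grasp_force: 0.0
```

Emit:
move_arm(
  plan=[
    [[0,0,0.6],0],
    [[0,0,0.5],0],
    [[0,0,0.15],0],
    [[0,0,0],0],
    [[0,0,0],0],
  ],
)

```text
time: 12.2
tcp_pos: [0.421, 0.3474, 0.0399]
eef_rot: [0.001, 0.0, 1.0, 0.001]
contact_force: [-0.8, 0.1, 0.4]
finger_gap: 0.0853
grasp_force: 0.0
```

Emit:
move_arm(
  plan=[
    [[0,0,0],0],
    [[0,0,0],0],
    [[0,0,0],0],
    [[0,0,0],0],
    [[0,0,0],0],
    [[0,0,0],0],
  ],
  gripper=0,
)

```text
time: 12.8
tcp_pos: [0.421, 0.3474, 0.0401]
eef_rot: [0.001, 0.0, 1.0, 0.0]
contact_force: [-1.3, -1.4, 8.4]
finger_gap: 0.0606
grasp_force: 63.4
```

Emit:
move_arm(
  plan=[
    [[0,0,-0.5],0],
    [[0,0,-1],0],
    [[0,0,-1],0],
    [[0,0,-0.2],0],
    [[-0.5,-0.77,0],0],
    [[-0.5,-0.77,0],0],
    [[-0.5,-0.77,0],0],
    [[-0.5,-0.77,0],0],
    [[-0.5,-0.77,0],0],
    [[-0.5,-0.77,0],0],
  ],
)

```text
time: 13.8
tcp_pos: [0.5403, 0.1605, 0.146]
eef_rot: [-0.001, 0.0, 1.0, -0.0]
contact_force: [0.6, 0.7, -2.0]
finger_gap: 0.0604
grasp_force: 66.2
```

Emit:
move_arm(
  plan=[
    [[0,0,0.4],0],
    [[0,0,0.3],0],
    [[0,0,0.15],0],
    [[0,0,0.05],0],
    [[0,0,0.02],0],
    [[0,0,0],0],
    [[0,0,0],0],
  ],
)

```text
time: 14.5
tcp_pos: [0.5394, 0.1627, 0.1106]
eef_rot: [-0.001, -0.001, 1.0, -0.0]
contact_force: [-3.0, -2.1, 6.9]
finger_gap: 0.0604
grasp_force: 67.4
```

Emit:
move_arm(
  plan=[
    [[0,0,0],0],
    [[0,0,0],0],
    [[0,0,0],0],
    [[0,0,0],0],
    [[0,0,-0.5],0],
    [[0,0,-1],0],
    [[0,0,-1],0],
    [[0,0,0],0],
    [[0,0,0],0],
  ],
  gripper=1,
)

```text
time: 15.4
tcp_pos: [0.5408, 0.1624, 0.2107]
eef_rot: [0.001, 0.0, 1.0, 0.0]
contact_force: [-0.6, -0.2, 0.0]
finger_gap: 0.0854
grasp_force: 0.0
```

Emit:
move_arm(
  plan=[
    [[0.08,-1,0],0],
    [[0.08,-1,0],0],
    [[0.08,-1,0],0],
    [[0.08,-1,0],0],
    [[0.08,-1,0],0],
    [[0.08,-1,0],0],
    [[0.08,-1,0],0],
    [[0.08,-1,0],0],
    [[0.08,-0.57,0],0],
    [[0,0,0],0],
  ],
  gripper=0,
)

```text
time: 16.4
tcp_pos: [0.5093, -0.1849, 0.2083]
eef_rot: [-0.002, 0.003, 1.0, -0.001]
contact_force: [-0.5, -0.3, 0.0]
finger_gap: -0.0001
grasp_force: 0.0
```

```bash
python3 - <<'E'
from h import *
print(robot.sense()['tcp_pos'])
d=cam('top'); save(d,'t6.png',(190,110,430,290),3.3)
E
```

```text
[ 0.50928392 -0.18492863  0.20833831]
```

View pics/t6.png

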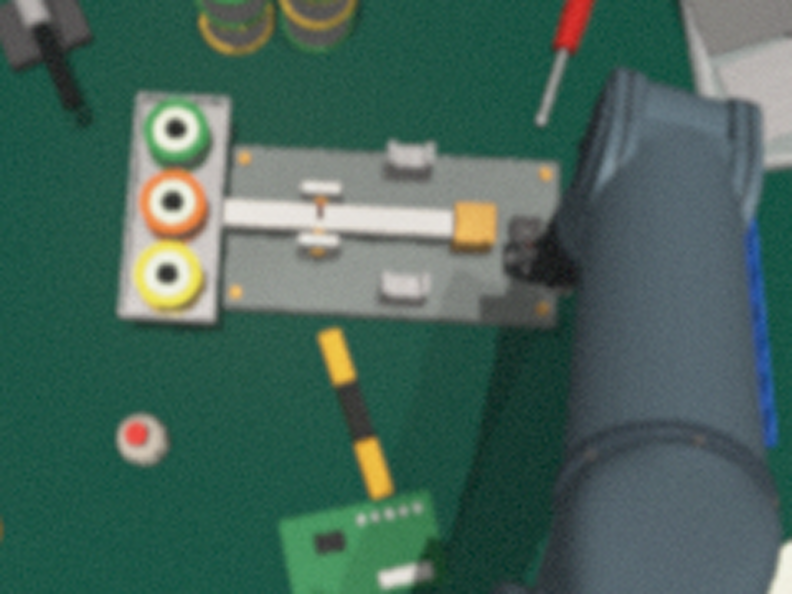

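All three spools stand in a row on the pan: green (176,130), orange (172,201) and yellow (167,273). The tool is beside the knob on the robot's side. Descend, then push.

Emit:
move_arm(
  plan=[
    [[0,0,0.7],0],
    [[0,0,0.7],0],
    [[0,0,0.7],0],
    [[0,0,0],0],
    [[0,0,0],0],
  ],
)

```text
time: 16.95
tcp_pos: [0.5112, -0.1793, 0.1256]
eef_rot: [-0.001, -0.001, 1.0, 0.001]
contact_force: [-0.0, 0.1, 0.8]
finger_gap: 0.0003
grasp_force: 0.0
```

Emit:
move_arm(
  plan=[
    [[-0.3,-0.02,0],0],
    [[-0.3,-0.02,0],0],
    [[-0.3,-0.02,0],0],
    [[-0.3,-0.02,0],0],
    [[-0.3,-0.02,0],0],
    [[-0.3,-0.02,0],0],
  ],
)

```text
time: 17.55
tcp_pos: [0.584, -0.1857, 0.1274]
eef_rot: [-0.0, 0.0, 1.0, -0.0]
contact_force: [-4.2, -1.2, 2.5]
finger_gap: 0.0
grasp_force: 2.4
```

Emit:
move_arm(
  plan=[
    [[-0.2,-0.01,0],0],
    [[-0.2,-0.01,0],0],
    [[-0.15,0,0],0],
    [[0,0,0],0],
  ],
)

```text
time: 17.95
tcp_pos: [0.6044, -0.1864, 0.1252]
eef_rot: [-0.002, 0.0, 1.0, 0.0]
contact_force: [-4.3, 0.2, -2.3]
finger_gap: -0.0004
grasp_force: 2.3
```

Emit:
move_arm(
  plan=[
    [[-0.12,0,0],0],
    [[-0.08,0,0],0],
    [[0,0,0],0],
  ],
)

```text
time: 18.25
tcp_pos: [0.6061, -0.1865, 0.1247]
eef_rot: [-0.008, 0.001, 1.0, 0.001]
contact_force: [-22.3, 1.7, 10.8]
finger_gap: -0.0
grasp_force: 11.6
```

Emit:
move_arm(
  plan=[
    [[0.2,0,0],0],
    [[0.3,0,0],0],
    [[0,0,0],0],
    [[0,0,0],0],
    [[0,0,0],0],
    [[0,0,0],0],
  ],
)

```text
time: 18.85
tcp_pos: [0.5943, -0.1861, 0.1262]
eef_rot: [0.001, -0.0, 1.0, -0.0]
contact_force: [0.8, 0.0, -0.2]
finger_gap: 0.0
grasp_force: 0.0
```

```bash
cat >> h.py <<'E'
def blob(d,lo,hi,box):
    x0,y0,x1,y1=[int(a) for a in box]; m=cv2.inRange(cv2.cvtColor(d['frame'][y0:y1,x0:x1],cv2.COLOR_RGB2HSV),lo,hi)
    n,_,st,c=cv2.connectedComponentsWithStats(m); 
    return [((c[i]+[x0,y0]).round(1).tolist(),int(st[i,4])) for i in np.argsort(-st[1:,4])+1 if st[i,4]>15][:4]
E
python3 - <<'E'
from h import *
d=cam('side')
print('red',blob(d,(0,170,120),(6,255,255),(300,200,400,300)),'knob pred arrested/released',w2px(d,(.552,-.184,.112)),w2px(d,(.628,-.188,.112)))
print('orange',blob(d,(7,150,120),(18,255,255),(230,130,330,230)), 'level top flange',w2px(d,(.609,.159,.113)),'sunk',w2px(d,(.609,.159,.102)))
E
```

```text
red [] knob pred arrested/released [343.3723645  256.31683537] [368.42856535 244.33928771]
orange [([278.5, 176.7], 79)] level top flange [280.50786461 172.57674101] sunk [280.39528324 175.57509446]
```

Emit:
move_arm(
  plan=[
    [[0,0,-0.7],0],
    [[0,0,-0.7],0],
    [[0,0,-0.7],0],
    [[-0.64,-0.04,0],0],
    [[-0.64,-0.04,0],0],
    [[-0.64,-0.04,0],0],
    [[0,0,0],0],
    [[0,0,0],0],
  ],
)

```text
time: 19.7
tcp_pos: [0.6701, -0.191, 0.2094]
eef_rot: [-0.0, -0.0, 1.0, 0.0]
contact_force: [-0.5, 0.0, 0.2]
finger_gap: 0.0
grasp_force: 0.0
```

```bash
python3 - <<'E'
from h import *
print(robot.sense()['tcp_pos'])
d=cam('side'); save(d,'s7.png',(200,110,420,275),3.6)
E
```

```text
[ 0.67014261 -0.19096348  0.20936967]
```

View pics/s7.png

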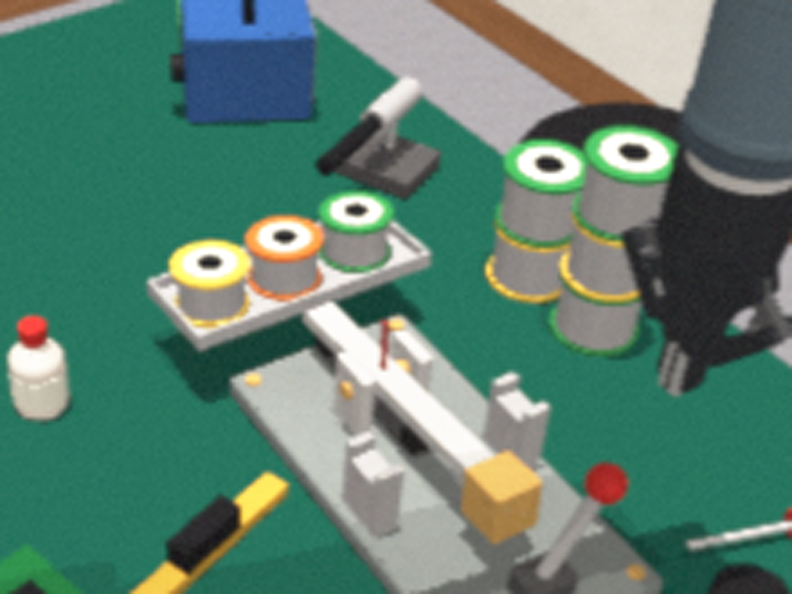

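The knob is over to the far side (605,483), the pan has sunk and the spools stand. Now push the lever back.

Emit:
move_arm(
  plan=[
    [[0,0,0.7],0],
    [[0,0,0.7],0],
    [[0,0,0.7],0],
    [[0,0,0],0],
    [[0,0,0],0],
  ],
)

```text
time: 20.25
tcp_pos: [0.6697, -0.1914, 0.1264]
eef_rot: [-0.0, 0.0, 1.0, -0.0]
contact_force: [0.8, -0.8, 0.5]
finger_gap: -0.0001
grasp_force: 0.0
```

Emit:
move_arm(
  plan=[
    [[0.3,0.02,0],0],
    [[0.3,0.02,0],0],
    [[0.3,0.02,0],0],
    [[0.3,0.02,0],0],
    [[0.3,0.02,0],0],
    [[0.3,0.02,0],0],
    [[0.2,0.01,0],0],
    [[0.15,0,0],0],
    [[0,0,0],0],
  ],
)

```text
time: 21.15
tcp_pos: [0.5873, -0.1856, 0.1295]
eef_rot: [0.004, -0.0, 1.0, -0.0]
contact_force: [2.9, 0.9, 2.2]
finger_gap: 0.0004
grasp_force: 1.6
```

Emit:
move_arm(
  plan=[
    [[0.12,0,0],0],
    [[0.12,0,0],0],
    [[0,0,0],0],
  ],
)

```text
time: 21.45
tcp_pos: [0.5778, -0.1859, 0.1284]
eef_rot: [0.004, -0.0, 1.0, -0.001]
contact_force: [6.3, 0.9, -2.4]
finger_gap: -0.0002
grasp_force: 3.1
```

Emit:
move_arm(
  plan=[
    [[0.1,0,0],0],
    [[0,0,0],0],
  ],
)

```text
time: 21.65
tcp_pos: [0.5773, -0.1862, 0.1292]
eef_rot: [0.008, -0.0, 1.0, -0.001]
contact_force: [14.1, -0.5, -8.6]
finger_gap: 0.0001
grasp_force: 7.3
```

Emit:
move_arm(
  plan=[
    [[-0.3,0,0],0],
    [[-0.3,0,0],0],
    [[0,0,-0.7],0],
    [[0,0,-0.7],0],
    [[0,0,-0.8],0],
    [[0,0,0],0],
    [[0,0,0],0],
  ],
)

```text
time: 22.35
tcp_pos: [0.5952, -0.1864, 0.2159]
eef_rot: [0.001, 0.0, 1.0, -0.0]
contact_force: [0.1, -0.4, -0.6]
finger_gap: 0.0
grasp_force: 0.0
```

```bash
python3 - <<'E'
from h import *
print(robot.sense()['tcp_pos'])
d=cam('side'); 
print('red',blob(d,(0,170,120),(6,255,255),(300,200,420,300)),'arrested/released',w2px(d,(.552,-.184,.112)),w2px(d,(.628,-.188,.112)))
for n,lo,hi,p in(('g',(45,100,60),(75,255,255),(.679,.156)),('o',(7,150,120),(18,255,255),(.609,.159)),('y',(22,130,120),(32,255,255),(.540,.162))):
    u,v=w2px(d,(*p,.113)); print(n,blob(d,lo,hi,(u-20,v-15,u+20,v+18)),u.round(1),v.round(1), w2px(d,(*p,.102)).round(1))
E
```

```text
[ 0.5952007  -0.1864155   0.21593814]
red [([342.3, 255.8], 94)] arrested/released [343.3723645  256.31683537] [368.42856535 244.33928771]
g [([299.4, 166.4], 99)] 300.4 165.5 [300.2 168.5]
o [([278.8, 174.5], 89)] 280.5 172.6 [280.4 175.6]
y [([257.6, 181.6], 86)] 259.9 179.9 [260.  182.9]
```

The knob is back at its arrested place and the flanges are level again. Next I fetch the yellow spool from the pan.

Emit:
move_arm(
  plan=[
    [[0.15,0.967,0],0],
    [[0.15,0.967,0],0],
    [[0.15,0.967,0],0],
    [[0.15,0.967,0],0],
    [[0.15,0.967,0],0],
    [[0.15,0.967,0],0],
    [[0.15,0.967,0],0],
    [[0.15,0.967,0],0],
    [[0.15,0.967,0],0],
    [[0,0,0],0],
  ],
  gripper=1,
)

```text
time: 23.4
tcp_pos: [0.5383, 0.1692, 0.2131]
eef_rot: [-0.001, -0.004, 1.0, 0.002]
contact_force: [-0.4, -0.4, -0.5]
finger_gap: 0.0855
grasp_force: 0.0
```

Emit:
move_arm(
  plan=[
    [[0,0,0.6],0],
    [[0,0,0.7],0],
    [[0,0,0.7],0],
    [[0,0,0.5],0],
    [[0,0,0.1],0],
    [[0,0,0],0],
  ],
)

```text
time: 24.0
tcp_pos: [0.5401, 0.1616, 0.1092]
eef_rot: [-0.001, 0.0, 1.0, -0.0]
contact_force: [0.2, -0.4, 0.5]
finger_gap: 0.0851
grasp_force: 0.0
```

Emit:
move_arm(
  plan=[
    [[0,0,0],0],
    [[0,0,0],0],
    [[0,0,0],0],
    [[0,0,0],0],
    [[0,0,0],0],
    [[0,0,0],0],
  ],
  gripper=0,
)

```text
time: 24.6
tcp_pos: [0.5416, 0.1625, 0.1114]
eef_rot: [0.001, 0.0, 1.0, 0.0]
contact_force: [-1.3, -0.2, 5.2]
finger_gap: 0.0602
grasp_force: 65.4
```

Emit:
move_arm(
  plan=[
    [[0,0,-0.4],0],
    [[0,0,-0.9],0],
    [[0,0,-0.9],0],
    [[0,0,-0.3],0],
    [[0,0,0],0],
  ],
)

```text
time: 25.1
tcp_pos: [0.5418, 0.1626, 0.2117]
eef_rot: [0.002, 0.0, 1.0, 0.001]
contact_force: [-0.1, 0.3, -2.1]
finger_gap: 0.0606
grasp_force: 66.5
```

Emit:
move_arm(
  plan=[
    [[0.196,-0.951,0],0],
    [[0.196,-0.951,0],0],
    [[0.196,-0.951,0],0],
    [[0.196,-0.951,0],0],
    [[0.196,-0.951,0],0],
    [[0.196,-0.951,0],0],
    [[0.196,-0.951,0],0],
    [[0.196,-0.951,0],0],
    [[0.196,-0.951,0],0],
    [[0.196,-0.951,0],0],
  ],
)

```text
time: 26.1
tcp_pos: [0.4605, -0.2191, 0.208]
eef_rot: [-0.002, 0.0, 1.0, 0.0]
contact_force: [1.5, -0.2, -2.2]
finger_gap: 0.06
grasp_force: 66.6
```

Emit:
move_arm(
  plan=[
    [[0.196,-0.951,0],0],
    [[0.196,-0.951,0],0],
    [[0.196,-0.951,0],0],
    [[0.196,-0.951,0],0],
    [[0,0,0.8],0],
    [[0,0,0.9],0],
    [[0,0,0.9],0],
    [[0,0,0.6],0],
    [[0,0,0],0],
    [[0,0,0],0],
  ],
)

```text
time: 27.1
tcp_pos: [0.43, -0.3698, 0.081]
eef_rot: [-0.001, 0.0, 1.0, 0.001]
contact_force: [0.2, -0.5, -1.9]
finger_gap: 0.0603
grasp_force: 66.7
```

Emit:
move_arm(
  plan=[
    [[0,0,0.4],0],
    [[0,0,0.3],0],
    [[0,0,0.15],0],
    [[0,0,0.05],0],
    [[0,0,0],0],
    [[0,0,0],0],
  ],
)

```text
time: 27.7
tcp_pos: [0.4309, -0.3703, 0.046]
eef_rot: [0.0, 0.0, 1.0, -0.0]
contact_force: [-1.0, -0.1, -1.0]
finger_gap: 0.0604
grasp_force: 66.9
```

Emit:
move_arm(
  plan=[
    [[0,0,0.03],0],
    [[0,0,0.03],0],
    [[0,0,0],0],
  ],
)

```text
time: 28.0
tcp_pos: [0.4309, -0.3704, 0.0459]
eef_rot: [0.0, 0.0, 1.0, 0.0]
contact_force: [-6.1, 5.5, 24.6]
finger_gap: 0.0601
grasp_force: 69.8
```

Emit:
move_arm(
  plan=[
    [[0,0,0],0],
    [[0,0,0],0],
    [[0,0,0],0],
    [[0,0,0],0],
    [[0,0,-0.5],0],
    [[0,0,-1],0],
    [[0,0,-1],0],
    [[0,0,-1],0],
    [[0,0,-0.7],0],
    [[0,0,0],0],
  ],
  gripper=1,
)

```text
time: 29.0
tcp_pos: [0.4328, -0.3721, 0.2157]
eef_rot: [0.003, 0.0, 1.0, -0.002]
contact_force: [0.8, -0.1, 0.3]
finger_gap: 0.0854
grasp_force: 0.0
```

Emit:
move_arm(
  plan=[
    [[-0.317,0.944,0],0],
    [[-0.317,0.944,0],0],
    [[-0.317,0.944,0],0],
    [[-0.317,0.944,0],0],
    [[-0.317,0.944,0],0],
    [[-0.317,0.944,0],0],
    [[-0.317,0.944,0],0],
    [[-0.317,0.944,0],0],
    [[-0.317,0.944,0],0],
    [[-0.317,0.944,0],0],
  ],
)

```text
time: 30.0
tcp_pos: [0.5575, 0.0088, 0.2105]
eef_rot: [-0.001, 0.0, 1.0, -0.0]
contact_force: [0.1, -0.7, -0.4]
finger_gap: 0.0853
grasp_force: 0.0
```

Emit:
move_arm(
  plan=[
    [[-0.317,0.944,0],0],
    [[-0.317,0.944,0],0],
    [[-0.317,0.944,0],0],
    [[-0.317,0.944,0],0],
    [[0,0,0],0],
    [[0,0,0],0],
  ],
)

```text
time: 30.6
tcp_pos: [0.6078, 0.1593, 0.2101]
eef_rot: [-0.001, -0.001, 1.0, -0.0]
contact_force: [0.4, -0.4, 0.0]
finger_gap: 0.0855
grasp_force: 0.0
```

Emit:
move_arm(
  plan=[
    [[0,0,0.7],0],
    [[0,0,0.8],0],
    [[0,0,0.7],0],
    [[0,0,0.3],0],
    [[0,0,0],0],
    [[0,0,0],0],
  ],
)

```text
time: 31.2
tcp_pos: [0.6091, 0.1577, 0.1124]
eef_rot: [0.001, 0.001, 1.0, -0.0]
contact_force: [0.3, -0.1, 0.0]
finger_gap: 0.0853
grasp_force: 0.0
```

Emit:
move_arm(
  plan=[
    [[0,0,0],0],
    [[0,0,0],0],
    [[0,0,0],0],
    [[0,0,0],0],
    [[0,0,0],0],
    [[0,0,0],0],
  ],
  gripper=0,
)

```text
time: 31.8
tcp_pos: [0.6095, 0.1586, 0.1134]
eef_rot: [0.001, 0.0, 1.0, 0.0]
contact_force: [-1.2, -0.7, 6.6]
finger_gap: 0.06
grasp_force: 65.4
```

Emit:
move_arm(
  plan=[
    [[0,0,-0.4],0],
    [[0,0,-0.9],0],
    [[0,0,-0.9],0],
    [[0,0,-0.3],0],
    [[0,0,0],0],
  ],
)

```text
time: 32.3
tcp_pos: [0.6097, 0.1586, 0.2141]
eef_rot: [0.002, 0.0, 1.0, 0.001]
contact_force: [0.3, -0.0, -2.9]
finger_gap: 0.0597
grasp_force: 66.3
```

Emit:
move_arm(
  plan=[
    [[0.196,-0.942,0],0],
    [[0.196,-0.942,0],0],
    [[0.196,-0.942,0],0],
    [[0.196,-0.942,0],0],
    [[0.196,-0.942,0],0],
    [[0.196,-0.942,0],0],
    [[0.196,-0.942,0],0],
    [[0.196,-0.942,0],0],
    [[0.196,-0.942,0],0],
    [[0.196,-0.942,0],0],
  ],
)

```text
time: 33.3
tcp_pos: [0.5282, -0.2194, 0.2096]
eef_rot: [-0.002, 0.0, 1.0, 0.001]
contact_force: [0.5, -0.3, -2.9]
finger_gap: 0.0597
grasp_force: 66.3
```

Emit:
move_arm(
  plan=[
    [[0.196,-0.942,0],0],
    [[0.196,-0.942,0],0],
    [[0.196,-0.942,0],0],
    [[0.196,-0.942,0],0],
    [[0,0,0.8],0],
    [[0,0,0.9],0],
    [[0,0,0.9],0],
    [[0,0,0.6],0],
    [[0,0,0],0],
    [[0,0,0],0],
  ],
)

```text
time: 34.3
tcp_pos: [0.4979, -0.3688, 0.0827]
eef_rot: [-0.001, 0.0, 1.0, 0.001]
contact_force: [0.4, -0.7, -3.4]
finger_gap: 0.0601
grasp_force: 66.3
```

Emit:
move_arm(
  plan=[
    [[0,0,0.4],0],
    [[0,0,0.3],0],
    [[0,0,0.12],0],
    [[0,0,0.05],0],
    [[0,0,0.03],0],
    [[0,0,0],0],
    [[0,0,0],0],
  ],
)

```text
time: 35.0
tcp_pos: [0.499, -0.3695, 0.0479]
eef_rot: [0.001, 0.0, 1.0, -0.0]
contact_force: [-0.0, 0.1, -2.5]
finger_gap: 0.0599
grasp_force: 66.5
```

Emit:
move_arm(
  plan=[
    [[0,0,0.03],0],
    [[0,0,0.02],0],
    [[0,0,0],0],
  ],
)

```text
time: 35.3
tcp_pos: [0.499, -0.3696, 0.0477]
eef_rot: [0.0, 0.0, 1.0, -0.0]
contact_force: [-5.1, 3.5, 16.2]
finger_gap: 0.0599
grasp_force: 68.6
```

Emit:
move_arm(
  plan=[
    [[0,0,0],0],
    [[0,0,0],0],
    [[0,0,0],0],
    [[0,0,0],0],
    [[0,0,-0.5],0],
    [[0,0,-1],0],
    [[0,0,-1],0],
    [[0,0,-1],0],
    [[0,0,-0.7],0],
    [[0,0,0],0],
  ],
  gripper=1,
)

```text
time: 36.3
tcp_pos: [0.5008, -0.3709, 0.2182]
eef_rot: [0.003, 0.0, 1.0, -0.002]
contact_force: [0.2, -0.5, 1.1]
finger_gap: 0.0856
grasp_force: 0.0
```

Emit:
move_arm(
  plan=[
    [[-0.32,0.939,0],0],
    [[-0.32,0.939,0],0],
    [[-0.32,0.939,0],0],
    [[-0.32,0.939,0],0],
    [[-0.32,0.939,0],0],
    [[-0.32,0.939,0],0],
    [[-0.32,0.939,0],0],
    [[-0.32,0.939,0],0],
    [[-0.32,0.939,0],0],
    [[-0.32,0.939,0],0],
  ],
)

```text
time: 37.3
tcp_pos: [0.6265, 0.008, 0.2124]
eef_rot: [-0.001, 0.0, 1.0, -0.0]
contact_force: [0.2, -0.1, -0.7]
finger_gap: 0.0855
grasp_force: 0.0
```

Emit:
move_arm(
  plan=[
    [[-0.32,0.939,0],0],
    [[-0.32,0.939,0],0],
    [[-0.32,0.939,0],0],
    [[-0.32,0.939,0],0],
    [[0,0,0],0],
    [[0,0,0],0],
  ],
)

```text
time: 37.9
tcp_pos: [0.6772, 0.1577, 0.212]
eef_rot: [-0.001, -0.001, 1.0, -0.0]
contact_force: [-0.5, -1.1, 0.1]
finger_gap: 0.0855
grasp_force: 0.0
```

Emit:
move_arm(
  plan=[
    [[0,0,0.7],0],
    [[0,0,0.8],0],
    [[0,0,0.7],0],
    [[0,0,0.35],0],
    [[0,0,0],0],
    [[0,0,0],0],
  ],
)

```text
time: 38.5
tcp_pos: [0.6786, 0.1559, 0.1124]
eef_rot: [0.001, 0.001, 1.0, -0.0]
contact_force: [0.7, -0.7, -0.0]
finger_gap: 0.0855
grasp_force: 0.0
```

Emit:
move_arm(
  plan=[
    [[0,0,0],0],
    [[0,0,0],0],
    [[0,0,0],0],
    [[0,0,0],0],
    [[0,0,0],0],
    [[0,0,0],0],
  ],
  gripper=0,
)

```text
time: 39.1
tcp_pos: [0.679, 0.1567, 0.1136]
eef_rot: [0.001, 0.0, 1.0, 0.0]
contact_force: [-1.6, 0.0, 5.2]
finger_gap: 0.0602
grasp_force: 65.5
```

Emit:
move_arm(
  plan=[
    [[0,0,-0.4],0],
    [[0,0,-0.9],0],
    [[0,0,-0.9],0],
    [[0,0,-0.3],0],
    [[0,0,0],0],
  ],
)

```text
time: 39.6
tcp_pos: [0.6792, 0.1569, 0.2144]
eef_rot: [0.002, 0.0, 1.0, 0.001]
contact_force: [-0.2, 0.0, -3.4]
finger_gap: 0.0604
grasp_force: 66.0
```

Emit:
move_arm(
  plan=[
    [[0.2,-0.937,0],0],
    [[0.2,-0.937,0],0],
    [[0.2,-0.937,0],0],
    [[0.2,-0.937,0],0],
    [[0.2,-0.937,0],0],
    [[0.2,-0.937,0],0],
    [[0.2,-0.937,0],0],
    [[0.2,-0.937,0],0],
    [[0.2,-0.937,0],0],
    [[0.2,-0.937,0],0],
  ],
)

```text
time: 40.6
tcp_pos: [0.596, -0.2191, 0.2094]
eef_rot: [-0.002, 0.0, 1.0, 0.001]
contact_force: [1.1, -0.7, -2.0]
finger_gap: 0.0602
grasp_force: 66.0
```

Emit:
move_arm(
  plan=[
    [[0.2,-0.937,0],0],
    [[0.2,-0.937,0],0],
    [[0.2,-0.937,0],0],
    [[0.2,-0.937,0],0],
    [[0,0,0.8],0],
    [[0,0,0.9],0],
    [[0,0,0.9],0],
    [[0,0,0.6],0],
    [[0,0,0],0],
    [[0,0,0],0],
  ],
)

```text
time: 41.6
tcp_pos: [0.5651, -0.3677, 0.0826]
eef_rot: [-0.001, 0.0, 1.0, 0.001]
contact_force: [0.6, 0.2, -2.3]
finger_gap: 0.06
grasp_force: 66.0
```

Emit:
move_arm(
  plan=[
    [[-0.03,0,0.4],0],
    [[0,0,0.3],0],
    [[0,0,0.12],0],
    [[0,0,0.07],0],
    [[0,0,0.05],0],
    [[0,0,0],0],
    [[0,0,0],0],
  ],
)

```text
time: 42.3
tcp_pos: [0.5665, -0.3678, 0.0477]
eef_rot: [-0.001, 0.0, 1.0, 0.0]
contact_force: [-6.8, 3.5, 12.3]
finger_gap: 0.0601
grasp_force: 67.4
```

Emit:
move_arm(
  plan=[
    [[0,0,0],0],
    [[0,0,0],0],
    [[0,0,0],0],
    [[0,0,0],0],
    [[0,0,-0.5],0],
    [[0,0,-1],0],
    [[0,0,-1],0],
    [[0,0,-1],0],
    [[0,0,-0.7],0],
    [[0,0,0],0],
  ],
  gripper=1,
)

```text
time: 43.3
tcp_pos: [0.5694, -0.3698, 0.2191]
eef_rot: [0.004, 0.0, 1.0, -0.002]
contact_force: [0.8, 0.2, 0.6]
finger_gap: 0.0859
grasp_force: 0.0
```

Emit:
move_arm(
  plan=[
    [[0.5,0.9,0],0],
    [[0.5,0.9,0],0],
    [[0.5,0.9,0],0],
    [[0.5,0.9,0],0],
    [[0,0,0],0],
    [[0,0,0],0],
  ],
)

```text
time: 43.9
tcp_pos: [0.4867, -0.2234, 0.2135]
eef_rot: [-0.0, -0.001, 1.0, 0.0]
contact_force: [-0.3, 0.2, 0.6]
finger_gap: 0.0853
grasp_force: 0.0
```

```bash
python3 - <<'E'
from h import *; import pickle
print(robot.sense()['tcp_pos'])
d=cam('side'); pickle.dump(d,open('side8.pkl','wb')); save(d,'s8.png',(200,130,440,415),2.1)
d=cam('top'); pickle.dump(d,open('top8.pkl','wb')); 
E
```

```text
[ 0.48674823 -0.22340225  0.21353191]
```

View pics/s8.png

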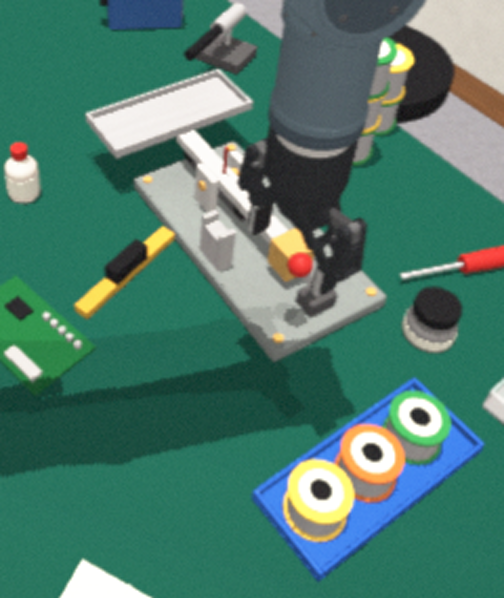

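All three spools stand in the tray: yellow (321,490), orange (372,452) and green (420,416). The jar and bottle are untouched and the lever is home (300,263). Next I check the bar's pose again.

```bash
python3 - <<'E'
from h import *; import pickle
for fn in('top1','top8'):
    d=pickle.load(open(fn+'.pkl','rb'))
    for lo,hi in(((16,130,120),(30,255,255)),):
        b=blob(d,lo,hi,(270,190,330,275)); print(fn,[(px2w(d,*c,.012).round(4)[:2].tolist(),n) for c,n in b])
d=pickle.load(open('side8.pkl','rb')); b=blob(d,(16,130,120),(30,255,255),(225,225,290,285)); print([(px2w(d,*c,.012).round(4)[:2].tolist(),n) for c,n in b])
E
```

```text
top1 [([0.3652, -0.0301], 129), ([0.4746, 0.0047], 120)]
top8 [([0.3794, -0.0239], 128), ([0.4904, 0.0104], 116)]
[([0.4212, -0.0155], 353)]
```

```bash
python3 - <<'E'
from h import *; import pickle
for k in (1,8):
    d=pickle.load(open(f'side{k}.pkl','rb'))
    for z,lo,hi in((.012,(16,130,120),(30,255,255)),(.025,(0,0,0),(179,255,45))):
        b=blob(d,lo,hi,(222,225,290,290)); print(k,[(px2w(d,*c,z).round(4)[:2].tolist(),n) for c,n in b])
d=pickle.load(open('top8.pkl','rb')); save(d,'t9.png',(240,160,340,280),5)
E
```

```text
1 [([0.4064, -0.0211], 342)]
1 [([0.4163, -0.0153], 190)]
8 [([0.4212, -0.0155], 353)]
8 [([0.4283, -0.0137], 121)]
```

View pics/t9.png

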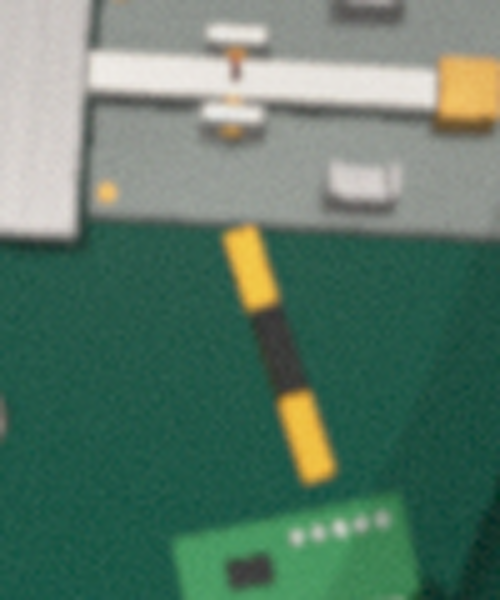

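The bar has shifted about 15 mm since the start, in both views. It is now at (434,−7.5) with a yaw of 17.2°. I'll approach it.

Emit:
move_arm(
  plan=[
    [[0.22,0.9,0],0],
    [[0.22,0.9,0],0],
    [[0.22,0.9,0],0],
    [[0.22,0.9,0],0],
    [[0.22,0.9,0],0],
    [[0.22,0.9,0],0],
    [[0,0,0],-0.0159],
    [[0,0,0],-0.0159],
    [[0,0,0],-0.0159],
    [[0,0,0],0],
  ],
)

```text
time: 45.0
tcp_pos: [0.4352, -0.0088, 0.2138]
eef_rot: [0.0, -0.149, 0.989, -0.0]
contact_force: [0.5, -0.1, -0.5]
finger_gap: 0.0854
grasp_force: 0.0
```

Emit:
move_arm(
  plan=[
    [[0,0,0.8],0],
    [[0,0,0.9],0],
    [[0,0,0.9],0],
    [[0,0,0.7],0],
    [[0,0,0.6],0],
    [[0,0,0.3],0],
    [[0,0,0.2],0],
    [[0,0,0],0],
    [[0,0,0],0],
  ],
)

```text
time: 45.9
tcp_pos: [0.435, -0.0082, 0.0385]
eef_rot: [0.001, -0.149, 0.989, -0.0]
contact_force: [-0.9, -0.4, 0.2]
finger_gap: 0.0854
grasp_force: 0.0
```

Emit:
move_arm(
  plan=[
    [[0,0,0.1],0],
    [[0,0,0],0],
  ],
)

```text
time: 46.1
tcp_pos: [0.4346, -0.008, 0.0342]
eef_rot: [0.0, -0.149, 0.989, -0.0]
contact_force: [1.0, -0.2, 0.3]
finger_gap: 0.0852
grasp_force: 0.0
```

Emit:
move_arm(
  plan=[
    [[0,0,0],0],
    [[0,0,0],0],
    [[0,0,0],0],
    [[0,0,0],0],
    [[0,0,0],0],
    [[0,0,0],0],
    [[0,0,0],0],
    [[0,0,0],0],
    [[0,0,0],0],
  ],
  gripper=0,
)

```text
time: 47.0
tcp_pos: [0.4343, -0.008, 0.0341]
eef_rot: [0.0, -0.149, 0.989, 0.0]
contact_force: [-0.8, -0.7, 5.1]
finger_gap: 0.0189
grasp_force: 59.3
```

Emit:
move_arm(
  plan=[
    [[0,0,-0.4],0],
    [[0,0,-0.9],0],
    [[0,0,-0.9],0],
    [[0,0,-0.8],0],
    [[0,0,0],0.0191],
    [[0,0,0],0.0191],
    [[0,0,0],0.0191],
    [[0,0,0],0],
    [[0,0,0],0],
  ],
)

```text
time: 47.9
tcp_pos: [0.4339, -0.008, 0.1537]
eef_rot: [-0.0, 0.029, 1.0, -0.0]
contact_force: [-0.6, 0.4, -1.5]
finger_gap: 0.0192
grasp_force: 59.0
```

```bash
python3 - <<'E'
from h import *
s=robot.sense();print(s['tcp_pos'],rot(s['eef_rot']).round(3).tolist(),s['finger_gap'])
d=cam('side'); save(d,'s10.png',(180,130,380,280),4)
# seat from base axes
Rm=rot(s['eef_rot'])
print('tool shift/0.04', Rm.T@(np.array([.597,-.063,s['tcp_pos'][2]])-s['tcp_pos'])/.04)
E
```

```text
[ 0.43390561 -0.00797921  0.15365159] [[-0.998, 0.057, -0.001], [0.057, 0.998, -0.0], [0.001, -0.0, -1.0]] 0.019206911108020773
tool shift/0.04 [-4.14937922e+00 -1.13998319e+00 -2.64022439e-03]
```

View pics/s10.png

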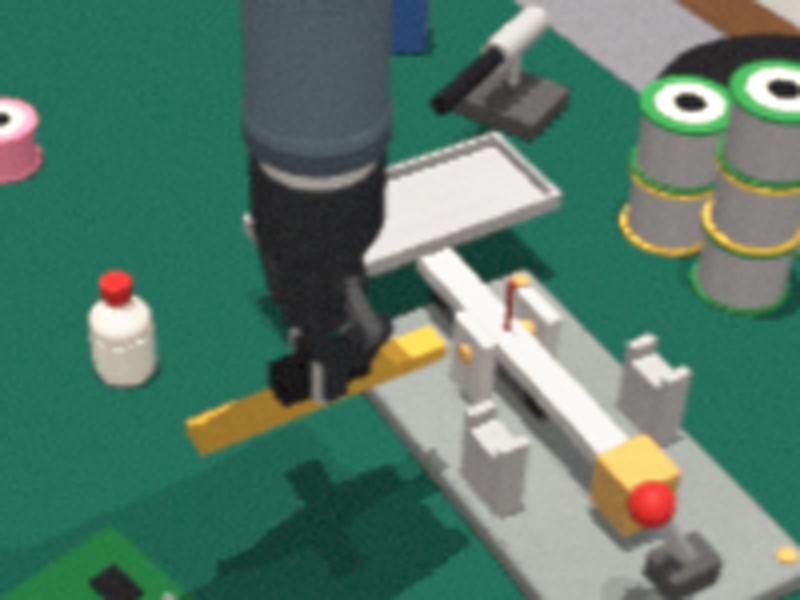

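The bar is held level and parallel to the forks. Carry it over the seat.

Emit:
move_arm(
  plan=[
    [[-0.69,-0.19,0],0],
    [[-0.69,-0.19,0],0],
    [[-0.69,-0.19,0],0],
    [[-0.69,-0.19,0],0],
    [[-0.69,-0.19,0],0],
    [[-0.69,-0.19,0],0],
    [[0,0,0],0],
    [[0,0,0],0],
    [[0,0,0.4],0],
    [[0,0,0],0],
  ],
)

```text
time: 48.95
tcp_pos: [0.5941, -0.0629, 0.136]
eef_rot: [-0.002, 0.03, 1.0, 0.0]
contact_force: [-0.7, -0.6, -2.7]
finger_gap: 0.0189
grasp_force: 59.0
```

```bash
python3 - <<'E'
from h import *
s=robot.sense();print(s['tcp_pos'],s['finger_gap'])
d=cam('side'); save(d,'s11.png',(240,170,370,270),6)
E
```

```text
[ 0.59410233 -0.06290549  0.13602651] 0.018886749828529042
```

View pics/s11.png

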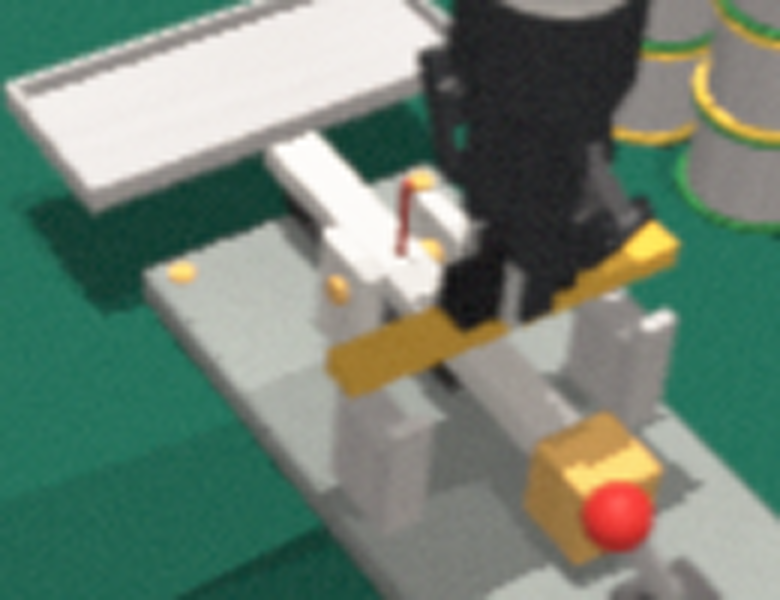

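The bar hangs above both forks, in line with them. Lower it.

Emit:
move_arm(
  plan=[
    [[-0.06,0,0.25],0],
    [[0,0,0.2],0],
    [[0,0,0.15],0],
    [[0,0,0.1],0],
    [[0,0,0.05],0],
    [[0,0,0],0],
  ],
)

```text
time: 49.6
tcp_pos: [0.599, -0.0637, 0.1076]
eef_rot: [-0.0, 0.03, 1.0, 0.0]
contact_force: [0.3, -0.1, -1.8]
finger_gap: 0.019
grasp_force: 59.0
```

Emit:
move_arm(
  plan=[
    [[0,0,0.05],0],
    [[0,0,0.03],0],
    [[0,0,0],0],
    [[0,0,0],0],
  ],
)

```text
time: 50.0
tcp_pos: [0.5992, -0.0637, 0.1048]
eef_rot: [0.0, 0.03, 1.0, 0.0]
contact_force: [0.6, 0.2, -2.1]
finger_gap: 0.0189
grasp_force: 59.0
```

Emit:
move_arm(
  plan=[
    [[0,0,0.03],0],
    [[0,0,0.02],0],
    [[0,0,0],0],
  ],
)

```text
time: 50.3
tcp_pos: [0.5994, -0.0638, 0.1042]
eef_rot: [0.0, 0.03, 1.0, 0.0]
contact_force: [-4.7, 0.6, 9.9]
finger_gap: 0.0193
grasp_force: 60.8
```

Emit:
move_arm(
  plan=[
    [[0,0,0],0],
    [[0,0,0],0],
    [[0,0,0],0],
    [[0,0,0],0],
    [[0,0,0],0],
    [[0,0,-0.3],0],
    [[0,0,-0.8],0],
    [[0,0,-0.9],0],
    [[0,0,-0.9],0],
    [[0,0,0],0],
  ],
  gripper=0.7,
)

```text
time: 51.3
tcp_pos: [0.6026, -0.0641, 0.225]
eef_rot: [0.005, 0.03, 1.0, -0.0]
contact_force: [0.8, -0.1, -0.5]
finger_gap: 0.0597
grasp_force: 0.0
```

Emit:
move_arm(
  plan=[
    [[0.5,0.9,0],0],
    [[0.5,0.9,0],0],
    [[0.5,0.9,0],0],
    [[0.5,0.9,0],0],
    [[0.5,0.9,0],0],
    [[0.5,0.9,0],0],
    [[0,0,0],0],
    [[0,0,0],0],
    [[0,0,0],0],
  ],
)

```text
time: 52.2
tcp_pos: [0.4931, 0.1578, 0.2189]
eef_rot: [0.0, 0.031, 1.0, -0.0]
contact_force: [0.1, 0.9, -0.6]
finger_gap: 0.0598
grasp_force: 0.0
```

```bash
python3 - <<'E'
from h import *
s=robot.sense();print(s['tcp_pos'],s['time'])
d=cam('top'); u,v=w2px(d,(.597,-.063,.082)); b=blob(d,(16,130,120),(30,255,255),(u-30,v-55,u+22,v+55)); print([(px2w(d,*c,.082).round(4)[:2].tolist(),n) for c,n in b])
for n,lo,hi,p in(('g',(45,130,80),(75,255,255),(.566,-.368)),('o',(7,150,120),(18,255,255),(.499,-.369)),('y',(22,130,120),(32,255,255),(.431,-.370))):
    u,v=w2px(d,(*p,.047)); print(n,[px2w(d,*c,.047).round(3)[:2].tolist()+[k] for c,k in blob(d,lo,hi,(u-22,v-22,u+22,v+22))])
d=cam('side'); print('red',blob(d,(0,170,120),(6,255,255),(300,200,420,300)), w2px(d,(.552,-.184,.112)))
u,v=w2px(d,(.597,-.063,.082)); b=blob(d,(16,130,120),(30,255,255),(u-35,v-30,u+35,v+30)); print([(px2w(d,*c,.076).round(4)[:2].tolist(),n) for c,n in b])
E
```

```text
[0.49306688 0.15781034 0.21887364] 52.2
[([0.542, -0.0598], 108), ([0.6598, -0.0662], 97), ([0.5896, -0.1204], 83)]
g []
o [[0.492, -0.363, 96]]
y [[0.422, -0.362, 110]]
red [([342.3, 255.7], 99)] [343.3723645  256.31683537]
[([0.5917, -0.0633], 349), ([0.5821, -0.1326], 207)]
```

Bar centre measures about (601,−63) with yaw −0.054, within 4 mm of the seat. The lever is home and the spools were seen standing in the tray. Handing in.

```bash
python3 -c "
from rig import robot
print(robot.sign_off())"
```

```text
the job is handed in; nothing more can be done
None
```

The job is handed in; no verdict came back. All three spools went onto the pan, the lever was thrown over and brought back, the spools were moved upright into the blue tray, and the bar is seated in both forks about 4 mm off centre.

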